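Shut and pin a card-sealing press, and keep it pressed

ROBOT

A 6-joint arm with a two-finger parallel gripper is mounted at the origin on a cart in front of the work surface, level with it; the furniture and walls round the work are solid. World frame = base frame: x ahead of the robot, y to its left, z up, the work surface at z = 0. Lengths are in mm, angles in rad, forces in N, time in s.
With the tool pointing down it reaches from about 400 to 825 mm from the base axis. Payload 7 kg.
Tool frame: the origin (TCP) lies midway between the tips of the shut fingers; the grasp point (between the pads) lies 19 mm behind it (bot.grip_depth is the distance from the TCP to the grasp point, in mm); z points along the fingers, y is the direction in which the jaws open and shut (so a half turn about z gives the same grasp; the last joint's range is limited). The gripper opens to 85 mm and grips with 20 to 120 N. Pads are 22 mm wide; open, the fingers measure 114 mm over their backs; the gripper's body (76 mm by 85 mm) begins 54 mm behind the grasp point. The pads swing forward as they close: fully open they stand 13 mm farther back than shut.
Start: joints at [-1.049, 0.359, 0.012, 0, -1.224, -0.288], TCP at [156.356, -656.619, 231.302] pointing down, gripper open.
Joint ranges: [-3.07, 3.07], [-1.43, 2.12], [-1.02, 1.25], [-3.03, 1.67], [-3.05, -0], [-3.03, 3.03]. Speed limits (rad/s): [2.39, 2.39, 3.01, 3.14, 3.14, 3.14].

INTERFACE

Orientations are given as a rotation vector (axis times angle).
In Python, from cell import bot gives the robot as it stands. Calls block until the motion is done:
- bot.move_pose(position, orientation): joint-space move of the TCP to a pose.
- bot.servo_line(position, rotation=None, rate=150): straight line of the TCP; rotation=None keeps the orientation; rate is the mean speed in mm/s.
- bot.goto_joints(angles): joint-space move.
- bot.grip(opening, strength=None): finger opening in mm; strength is the grip in N (None keeps the last); returns when the fingers have stopped.
- bot.wait(seconds).
- bot.solve_ik(position, orientation): joint angles nearest the present ones, or None.
- bot.observe(): the state.
- bot.grab_frame(name): name is "side" or "top"; returns the picture (420x560x3 uint8, red, green, blue); there is no depth.
- bot.calibration(name): a dict with "fx", "fy", "cx", "cy" (pixels), "xyz" and "rotation" of the camera in the world. Camera axes: x right, y down, z forward; pixel columns grow to the right and rows downward; lengths in mm; the calibration is good to about 2 mm. A picture is of the moment at which its call begins. calibration takes no time and is no camera call.
A pose or a line that the arm cannot do raises bot.PlanningError and nothing moves.
- bot.close_job(): hands the job in, once; it reports no verdict.
The state is a dict: "clock": time; "q": joint angles; "joint_vel": joint speeds; "joint_torque": joint torques, N m; "ee_pos": TCP position; "eef_rot": TCP orientation; "force": force on the tool from outside, world axes, zero at the start; "ft_torque": the same for the moment, N m; "gripper_width": finger opening in mm.
Only numpy, scipy, OpenCV 4.12 (cv2) and the standard library are available. Lean on these libraries where they do the work, as an engineer would, in place of code of your own. Each camera call takes 0.05 s, during which the arm holds its last target.

TASK

Shut the lid of the card-sealing press right down, and only then draw the red-handled locking pin up out of its upright holder and push it down through the lined-up holes in the lid and the base, against the spring plunger at the bottom, until its collar is fully home on the lid. Finish while holding: at the end keep pushing the pin firmly down, so that its collar keeps the two halves pressed shut (it springs back up if let go). Leave the stack of paper cups, the amber vial and the small nested cups standing where they are.

Things in the scene. Friction and masses are not known exactly. Their poses are not given: they have to be found in the camera images.
- press_base: grey lower half of the press, fixed to the worktop, 140 x 170 x 60 mm (x, y, z); origin at the centre of its underside on the worktop, z up, x from the pin hole edge towards the hinge edge (away from the robot, turned by up to 0.35 rad). The blister card lies in it and stays there.
- press_lid (a joint): opening angle of the lid (rad): 0 = shut flat on the base, grows as it opens, stop at 1.4. It starts at 0.7 to 1.1. The hinge is stiff by friction (0.25 N m), so the lid stays at any angle; about 3 to 4 N across its free edge moves it. To shut it, push its outer face down near the free edge.
- press_hinge (a point): middle of the hinge line, 66 mm above the worktop at the far edge of the press; the hinge line is the y axis of press_base. In the frame of press_base it lies at (66, 0, 66) mm.
- lid_edge (a point): middle of the lid's free edge on its outer face (top face when shut); moves with the lid. It lies 136 mm from the hinge line. The lid is an aluminium frame 160 mm wide along the hinge, 12 mm thick, with a clear window; when shut its outer face is level, 73 mm above the worktop. z axis: normal of the outer face, outwards; x axis: from the free edge to the hinge.
- lid_hole (a point): centre of the mouth of the 16 mm pin hole in the lid's outer face (ringed in red), 18 mm from the free edge, 118 mm from the hinge; z axis along the hole, outwards. When shut it is straight above the base's hole, its mouth 73 mm above the worktop.
- base_hole (a point): centre of the mouth of the vertical 16 mm hole in the base, 60 mm above the worktop. A spring plunger stands in it, its top 30 mm above the worktop.
- plunger (a joint): how far the spring plunger in the base's hole is pressed down (m): 0 = up, end stop at 0.010. It takes 2.4 N to start it and 5.2 N at 0.007, which is where it stands when the pin is fully home with its collar on the lid; the pin's own weight does not press it.
- pin_grip (a point): middle of the pin's red round handle, 20 mm diameter, 58 mm tall; where to grasp it. z axis up along the pin. The whole pin is 114 mm long, 0.06 kg; it starts upright in the holder, with the middle of its handle about 100 mm above the worktop.
- pin_tip (a point): lower end of the pin, 88 mm below pin_grip; the shaft is steel, 12 mm diameter, with a tapered tip (6 mm diameter at its end, over 6 mm).
- pin_collar (a point): underside of the pin's collar, on the axis, 50 mm above pin_tip and 38 mm below pin_grip; the collar is 28 mm in diameter and 6 mm thick, the handle begins above it.
- holder_mouth (a point): centre of the mouth of the upright pin holder, a grey tube 36 mm in diameter on a 60 mm round foot, fixed to the worktop; mouth 62 mm above the worktop, bore 15 mm, 52 mm deep. The pin's collar rests on the mouth. The holder stands to the left or to the right of the press.
- paper_cups: loose stack of paper cups, 38 mm across, 100 mm tall, on the other side of the press from the pin holder; origin at the centre of its underside. To be left alone.
- amber_vial: loose amber vial, 35 mm across, 82 mm tall, behind and left of the press; origin at the centre of its underside. To be left alone.
- small_cup: loose nested paper cups, 38 mm across, 35 mm tall, near the front right of the press; origin at the centre of its underside. To be left alone.

How it is judged:
By the outcome, as a careful person would: the job done as asked, in the order asked, and still so for the second after the job is handed in, while the arm keeps its last pose, push and grip.
It also fails if it takes over 54 s, if anything falls off the work surface, if the arm or the gripper's body presses on something with over 40 N, if the wrist force passes 120 N, or if a joint passes its speed limit or range.

## Working session

There is one attempt and no reset: what is moved stays moved. The work goes in short steps, each a Python script; the robot and the scene stay as the last script left them, time stands still between calls to the robot, and variables do not carry over. Pictures are saved under pics/ and viewed, and the job is handed in when it is done.

```bash
ls; mkdir -p pics; python3 - <<'E'
from cell import bot
import cv2
for n in ("side","top"):
    im=bot.grab_frame(n); cv2.imwrite(f"pics/{n}0.png",im[:,:,::-1])
    print(n,bot.calibration(n))
s=bot.observe();print(s)
E
```

```text
pics
side {'fx': 402.9900786633332, 'fy': 402.9900786633332, 'cx': 286.19231352664355, 'cy': 208.04192527512416, 'xyz': array([ 483.44274128, -737.88360869,  697.31179014]), 'rotation': array([-2.24602163,  0.04114449, -0.00936996])}
top {'fx': 428.8631571323771, 'fy': 428.8631571323771, 'cx': 272.85164818032064, 'cy': 205.94854342208342, 'xyz': array([ 309.96994423,   14.24786041, 1065.57606447]), 'rotation': array([-2.10371435,  2.14892388, -0.20677668])}
{'clock': 0.1, 'q': array([-1.04893189e+00,  3.59322999e-01,  1.11669720e-02, -2.74449444e-04,
       -1.22408662e+00, -2.88117509e-01]), 'joint_vel': array([ 0.00134525, -0.00113339,  0.00418739,  0.00147686,  0.00060748,
       -0.00054806]), 'joint_torque': array([-1.72667773e-03, -5.84765553e+01,  2.94112247e+01,  6.95466042e+00,
       -3.14342346e-03, -7.93439852e-06]), 'ee_pos': array([ 156.22920009, -656.24705508,  230.46568115]), 'eef_rot': array([ 3.66148853e-01, -3.11984681e+00, -2.24755974e-03]), 'force': array([-0.59452479, -0.21847005,  0.41202084]), 'ft_torque': array([ 0.0092829 , -0.04070748, -0.06736443]), 'gripper_width': 85.37604750631147}
```

View pics/side0.png

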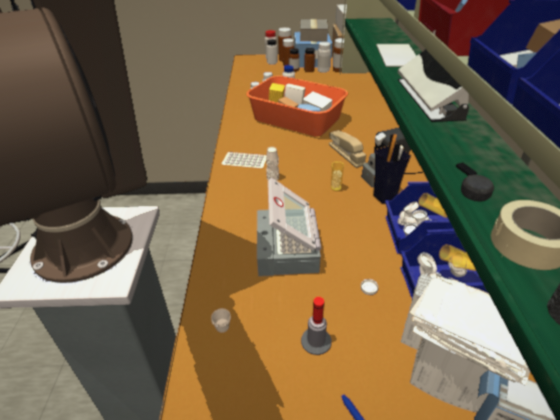

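View pics/top0.png

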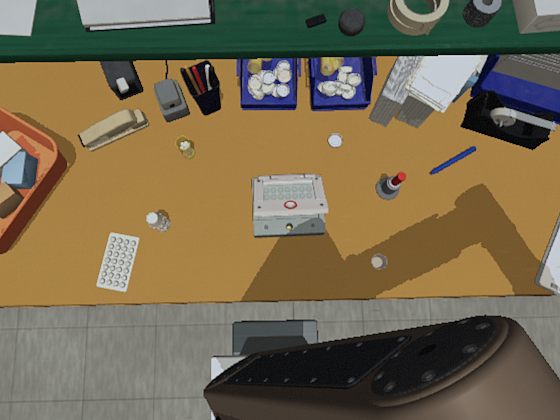

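The side view shows the press around (290,240), the pin holder at (317,330) and the small cup at (221,320). In the top view they are at about (290,210), (390,185) and (378,261). The paper cups are at (157,220) and the vial at (185,147). I'll zoom in for exact pixels.

```bash
python3 - <<'E'
import cv2
a=cv2.imread("pics/top0.png");b=cv2.imread("pics/side0.png")
cv2.imwrite("pics/z_top.png",cv2.resize(a[160:260,240:415],None,fx=4.5,fy=4.5,interpolation=cv2.INTER_CUBIC))
cv2.imwrite("pics/z_side.png",cv2.resize(b[170:360,200:350],None,fx=3.1,fy=3.1,interpolation=cv2.INTER_CUBIC))
E
```

```text
(no output)
```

View pics/z_top.png

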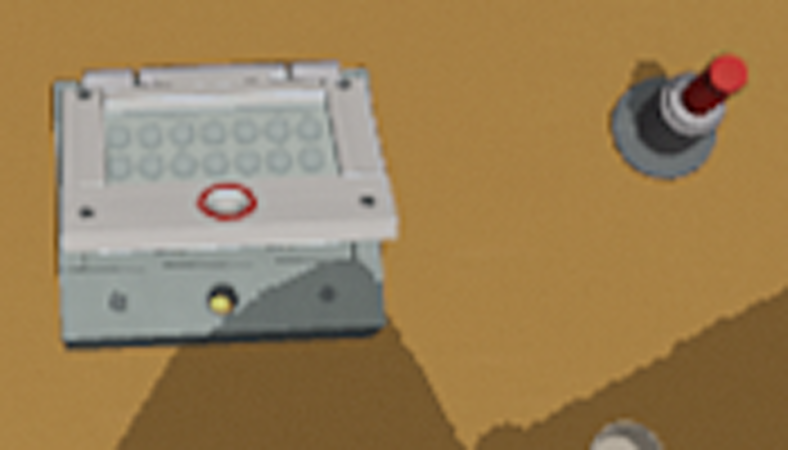

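View pics/z_side.png

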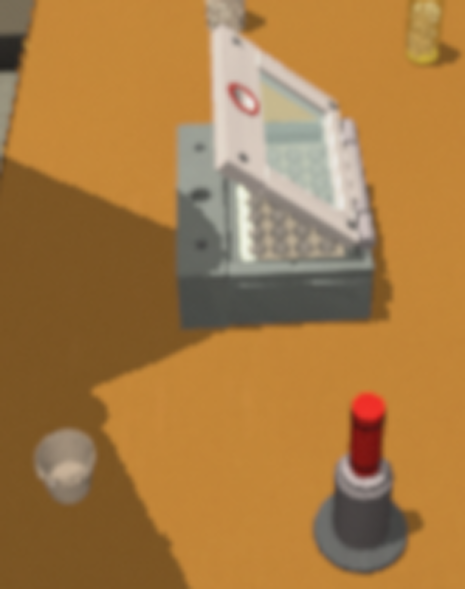

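```bash
cat > h.py <<'E'
import numpy as np, cv2
from scipy.optimize import least_squares
from scipy.spatial.transform import Rotation as R
from cell import bot
cal={n:bot.calibration(n) for n in("side","top")}
def proj(n,P):
    c=cal[n]; p=R.from_rotvec(c['rotation']).inv().apply(np.atleast_2d(P)-c['xyz'])
    return np.c_[c['fx']*p[:,0]/p[:,2]+c['cx'],c['fy']*p[:,1]/p[:,2]+c['cy']]
def ray_z(n,uv,z):
    c=cal[n]; d=R.from_rotvec(c['rotation']).apply([(uv[0]-c['cx'])/c['fx'],(uv[1]-c['cy'])/c['fy'],1])
    return c['xyz']+d*(z-c['xyz'][2])/d[2]
E
cat > fit.py <<'E'
from h import *
T=lambda U,V:((U+.5)/4.5-.5+240,(V+.5)/4.5-.5+160)
S=lambda U,V:((U+.5)/3.1-.5+200,(V+.5)/3.1-.5+170)
obs=[('top',T(222,299),(-52,0,60),0),('top',T(63,339),(-70,85,60),0),('top',T(383,326),(-70,-85,60),0),('top',T(55,84),(70,85,60),0),
('side',S(200,194),(-52,0,60),0),('side',S(178,126),(-70,85,60),0),('side',S(180,276),(-70,-85,60),0),('side',S(373,263),(70,-85,60),0),
('top',T(227,201),(-118,0,7),1),('side',S(243,99),(-118,0,7),1)]
def pt(p,L,lid):
    L=np.array(L,float)
    if lid: L=R.from_rotvec([0,p[3],0]).apply(L)+[66,0,66]
    return R.from_rotvec([0,0,p[2]]).apply(L)+[p[0],p[1],0]
f=lambda p:np.concatenate([proj(n,pt(p,L,l))[0]-uv for n,uv,L,l in obs])
r=least_squares(f,[520,0,0,.9],x_scale=[10,10,.1,.1],loss='soft_l1');print('press',r.x);print(f(r.x).reshape(-1,2).round(1))
print('hole',pt(r.x,(-52,0,60),0),'lidhole',pt(r.x,(-118,0,7),1),'edge',pt(r.x,(-136,0,7),1))
for nm,n,uv,z in [('pintop','top',T(729,74),129),('pintop','side',S(369,404),129),('basehole','top',T(222,299),60),('basehole','side',S(200,194),60),('foot','top',T(665,130),4),('foot','side',S(361,525),4),
 ('cuprim','top',(378,261),35),('cuprim','side',S(66,455),35),('paper','top',(152,217),100),('vial','top',(182,141),82)]:
    print(nm,n,ray_z(n,uv,z).round(1))
E
python3 fit.py
```

```text
press [ 5.02847499e+02 -3.05653444e+01  2.58621889e-02  7.27572805e-01]
[[ 0.   0. ]
 [-0.2  0.4]
 [ 0.6 -0.1]
 [-0.7 -0.5]
 [ 0.3  0. ]
 [-0.3 -0.4]
 [-0.8  0. ]
 [ 0.6  1.2]
 [-0.2  0.3]
 [ 0.4 -0.1]]
hole [450.86488811 -31.91002834  60.        ] lidhole [485.38743483 -31.01700061 149.70449651] edge [471.94969511 -31.36460747 161.67555831]
pintop top [ 549.7 -286.1  129. ]
pintop side [ 551.  -289.1  129. ]
basehole top [451.  -31.8  60. ]
basehole side [450.1 -31.8  60. ]
foot top [ 549.8 -287.4    4. ]
foot side [ 551.8 -285.     4. ]
cuprim top [ 365.8 -243.4   35. ]
cuprim side [ 366.  -247.6   35. ]
paper top [472.7 281.3 100. ]
vial top [659.2 220.   82. ]
```

```bash
cat >> h.py <<'E'
PX,PY,YAW,TH0=502.85,-30.57,.0259,.728
RY=np.array([0,np.pi,0]) # tool down, jaws along world y
def down(yaw=0): return (R.from_rotvec([0,0,yaw])*R.from_rotvec(RY)).as_rotvec()
def lidpt(r,y,th,h=7):
    L=R.from_rotvec([0,th,0]).apply([-r,y,h])+[66,0,66]
    return R.from_rotvec([0,0,YAW]).apply(L)+[PX,PY,0]
def st(m=''):
    s=bot.observe(); print(m,round(s['clock'],2),s['ee_pos'].round(1),s['eef_rot'].round(3),'F',s['force'].round(1),'w',round(s['gripper_width'],1)); return s
E
python3 - <<'E'
from h import *
bot.grip(0)
print(bot.solve_ik([300,-400,270],down(YAW)),bot.solve_ik(lidpt(128,32,.8,20),down(YAW)),bot.solve_ik([550,-287,81],down(YAW)))
bot.move_pose([300,-400,270],down(YAW)); st()
bot.move_pose(lidpt(126,32,.85,40),down(YAW)); st()
cv2.imwrite("pics/s1.png",bot.grab_frame("side")[:,:,::-1])
E
```

```text
[-0.53360385  0.04221118 -0.30227575  0.         -1.22630939 -1.01129248] [ 0.40184405  0.10845668 -0.46574075  0.         -0.9965989  -1.94674038] [-0.16663317  0.4014485  -0.29745507  0.         -0.87189276 -1.37826316]
 2.01 [ 300.  -400.5  270. ] [-0.041  3.141 -0.   ] F [-0.3 -0.2 -0.1] w -0.0
 3.7 [514.9   0.9 187.2] [-0.039  3.141 -0.   ] F [ 0.5 -0.7  0.9] w -0.0
```

View pics/s1.png

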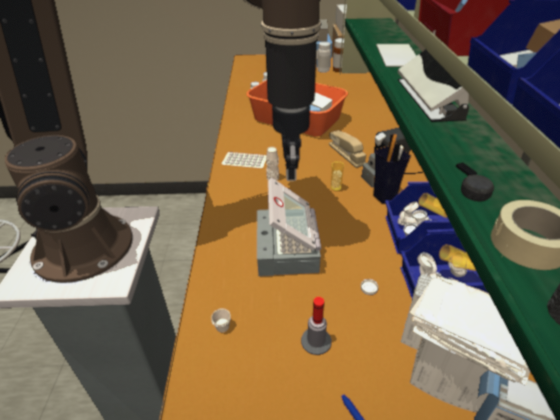

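The picture shows the shut fingertips at (292,178), above the lid's outer face and clear of everything. Next I push the lid along its arc.

```bash
python3 - <<'E'
from h import *
for th in [.75,.6,.45,.3,.15,.05]:
    bot.servo_line(lidpt(126,32,th,9),rate=120)
    s=st(th)
    if np.linalg.norm(s['force'])>30: break
for z in [75,74,73,72,71,70,69,68]:
    p=lidpt(126,32,0);p[2]=z
    bot.servo_line(p,rate=20); s=st(z)
    if s['force'][2]>12: break
cv2.imwrite("pics/s2.png",bot.grab_frame("side")[:,:,::-1])
E
```

```text
0.75 4.27 [482.5   0.7 159.1] [-0.041  3.14  -0.   ] F [-0.   0.8  1.5] w -0.3
0.6 4.58 [469.4   0.5 144.8] [ 0.041 -3.141  0.   ] F [-0.1 -0.6 -0.6] w -0.1
0.45 4.88 [4.586e+02 3.000e-01 1.291e+02] [ 4.100e-02 -3.141e+00  1.000e-03] F [0.1 0.  0. ] w -0.1
0.3 5.19 [450.4   0.  112. ] [ 4.100e-02 -3.141e+00  1.000e-03] F [0.2 0.  0.3] w -0.0
0.15 5.5 [ 4.449e+02 -1.000e-01  9.400e+01] [ 4.100e-02 -3.141e+00  1.000e-03] F [0.  0.3 0.2] w -0.2
0.05 5.76 [ 4.427e+02 -2.000e-01  8.160e+01] [ 4.100e-02 -3.141e+00  1.000e-03] F [0.5 0.4 0.4] w -0.2
75 6.22 [ 4.419e+02 -2.000e-01  7.490e+01] [ 0.041 -3.141  0.   ] F [-0.6  0.7 -0.1] w -0.1
74 6.47 [ 4.42e+02 -2.00e-01  7.40e+01] [ 0.041 -3.141  0.   ] F [-1.3  0.6  0.4] w -0.0
73 6.72 [ 4.421e+02 -1.000e-01  7.310e+01] [-0.041  3.141 -0.   ] F [-1.2 -0.1  1.9] w 0.2
72 6.97 [ 4.421e+02 -2.000e-01  7.290e+01] [-0.041  3.141 -0.   ] F [-5.  -0.1 14.7] w 0.3
```

View pics/s2.png

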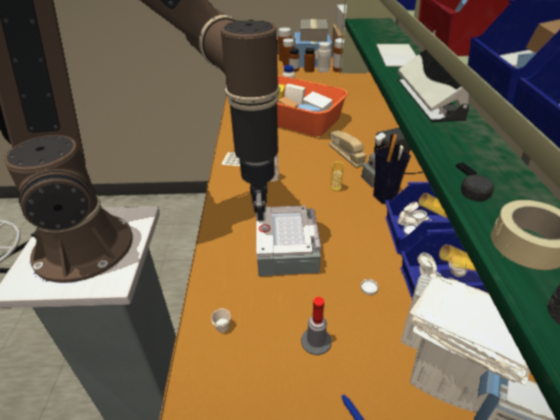

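The lid is shut: the tip stopped at z = 72.9 with 14.7 N, and the picture shows the lid flat at (290,230). Next I re-check the hole, then grasp the pin.

```bash
python3 - <<'E'
from h import *
bot.servo_line([442,0,200],rate=250)
bot.move_pose([550.4,-287,200],down(YAW)); bot.grip(60); st()
t=bot.grab_frame("top");s=bot.grab_frame("side")
cv2.imwrite("pics/t3.png",t[:,:,::-1]);cv2.imwrite("pics/s3.png",s[:,:,::-1])
a=cv2.resize(t[160:260,240:415],None,fx=4.5,fy=4.5,interpolation=cv2.INTER_CUBIC)
b=cv2.resize(s[190:360,200:350],None,fx=3.1,fy=3.1,interpolation=cv2.INTER_CUBIC)
cv2.imwrite("pics/z3t.png",a[:,:,::-1]);cv2.imwrite("pics/z3s.png",b[:,:,::-1])
# red ring blob centroid
for n,im,(u,v) in(("top",t,proj("top",lidpt(118,0,0))[0]),("side",s,proj("side",lidpt(118,0,0))[0])):
    x=im.astype(int); m=(x[...,0]>x[...,1]+45)&(x[...,0]>x[...,2]+35)&(abs(x[...,1]-x[...,2])<40)
    yy,xx=np.nonzero(m); k=(abs(xx-u)<14)&(abs(yy-v)<14); xx,yy=xx[k],yy[k]
    if len(xx)>4:
        c=((xx.min()+xx.max())/2,(yy.min()+yy.max())/2); print(n,len(xx),(u,v),c,ray_z(n,c,73).round(1),lidpt(118,0,0).round(1))
E
```

```text
9.46 [ 550.4 -286.9  200.1] [-0.041  3.141  0.   ] F [0.5 0.6 0.1] w 59.9
top 31 (np.float64(289.221928759708), np.float64(225.31834552443252)) (np.float64(288.5), np.float64(225.0)) [451.7 -30.3  73. ] [450.9 -31.9  73. ]
side 43 (np.float64(264.26223816959737), np.float64(228.1406025593014)) (np.float64(263.5), np.float64(228.0)) [449.1 -31.3  73. ] [450.9 -31.9  73. ]
```

View pics/z3t.png

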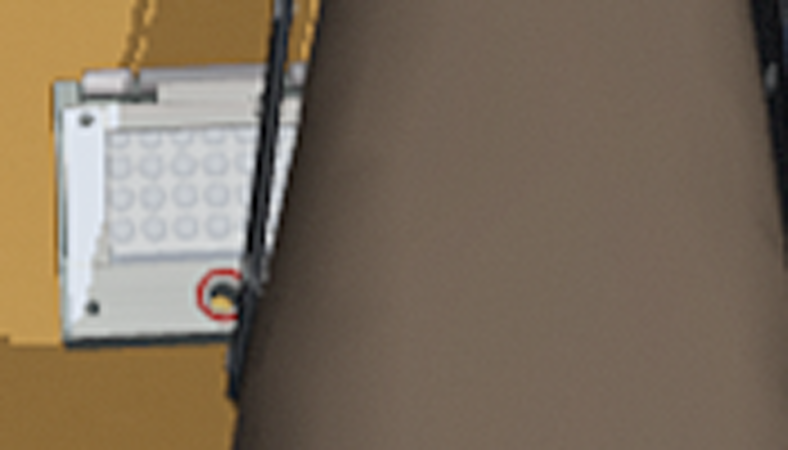

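View pics/z3s.png

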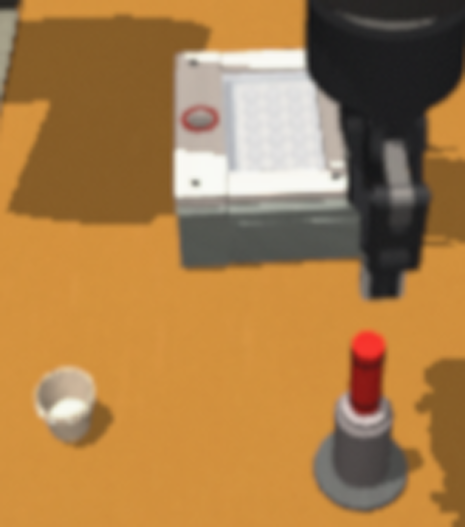

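The lid is flat with the ring centred at (450.5,-31.8), and the plunger shows through the hole. The open jaws are above the pin, so I descend and grasp.

```bash
python3 - <<'E'
from h import *
bot.servo_line([550.4,-287.3,100],rate=150); s=st()
bot.servo_line([550.4,-287.3,81],rate=60); s=st()
bot.grip(30,strength=30);st()
cv2.imwrite("pics/z4s.png",cv2.resize(bot.grab_frame("side")[220:360,240:400],None,fx=4,fy=4,interpolation=cv2.INTER_CUBIC)[:,:,::-1])
bot.grip(10,strength=70); st('gripped')
E
```

```text
10.38 [ 551.  -287.6  100.8] [-4.10e-02  3.14e+00 -1.00e-03] F [0.5 0.7 1.1] w 60.0
 10.84 [ 550.2 -287.3   80.7] [ 0.041 -3.141 -0.   ] F [-0.  -0.6  0.4] w 60.3
 11.24 [ 550.5 -287.3   81.2] [-0.041  3.141 -0.   ] F [-0.2 -0.7 -0.9] w 30.2
gripped 11.54 [ 550.6 -287.4   81.3] [-0.041  3.141 -0.   ] F [0.2 0.  2.4] w 18.7
```

View pics/z4s.png

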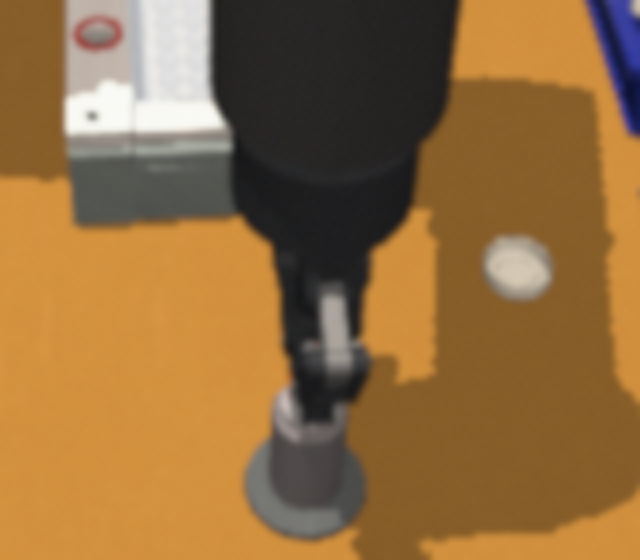

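The fingers are around the handle just above the collar, and the opening stopped at 18.7 mm. Lifting now.

```bash
python3 - <<'E'
from h import *
bot.servo_line([550.5,-287.3,100],rate=40);st()
bot.servo_line([550.5,-287.3,185],rate=120);st()
h=[450.5,-31.8]
bot.servo_line([h[0],h[1],185],rate=200);st()
bot.servo_line([h[0],h[1],158],rate=80);bot.wait(.2);st()
for n,(v0,v1,u0,u1) in(("side",(140,290,200,340)),("top",(170,270,230,370))):
    im=bot.grab_frame(n); cv2.imwrite(f"pics/z5{n}.png",cv2.resize(im[v0:v1,u0:u1],None,fx=4,fy=4,interpolation=cv2.INTER_CUBIC)[:,:,::-1])
p=bot.observe()['ee_pos']
S=lambda P:((proj("side",P)[0]-[200,140]+.5)*4-.5).round()
print('pred tip',S(p+[0,0,-69]),'collar',S(p+[0,0,-19]),'hole',S([h[0],h[1],73]))
E
```

```text
12.17 [ 550.5 -287.2  100.1] [-0.041  3.141  0.   ] F [0.9 0.  0.1] w 18.6
 13.03 [ 550.  -287.1  184.1] [ 4.00e-02 -3.14e+00 -1.00e-03] F [-0.2  0.6 -1.1] w 18.4
 14.55 [450.6 -32.2 184.9] [ 0.04  -3.141  0.   ] F [ 0.8 -0.4 -1.2] w 18.4
 15.23 [450.9 -31.8 158.5] [-0.041  3.14   0.   ] F [-0.1  0.4  0.4] w 18.3
pred tip [257. 333.] collar [253. 265.] hole [258. 354.]
```

View pics/z5side.png

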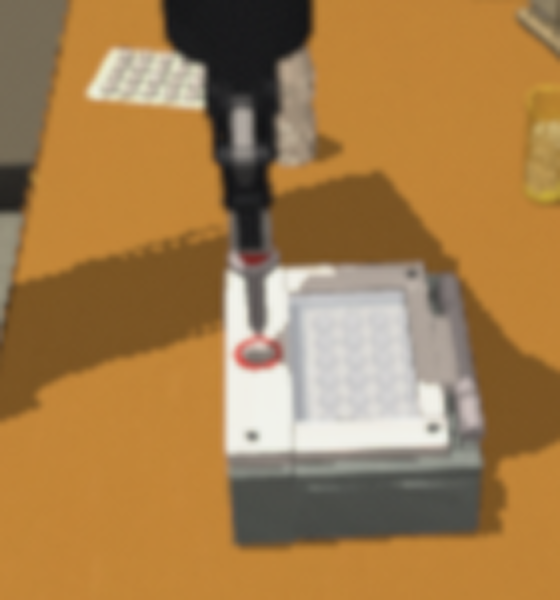

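View pics/z5top.png

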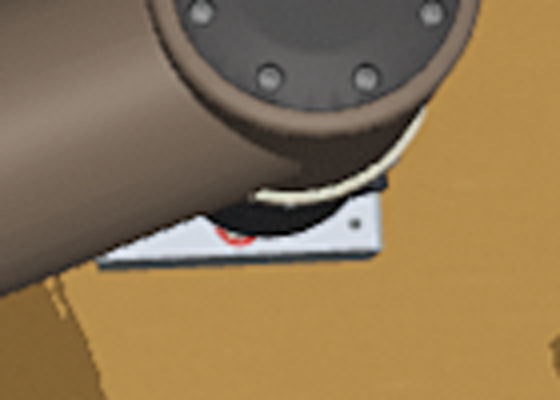

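The tip is at (258,335), as predicted, directly over the ring at (259,352). Inserting now while watching the force.

```bash
python3 - <<'E'
from h import *
bot.grip(5,strength=110);st('grip')
h=[450.5,-31.8]
for z in [146,140,134,128,122,116,110,106,103,100]:
    bot.servo_line([h[0],h[1],z],rate=50); s=st(z)
    F=s['force']
    if F[2]>8 or np.hypot(F[0],F[1])>10 or s['ee_pos'][2]>z+2: print('stop');break
E
```

```text
grip 15.55 [450.6 -31.7 158.1] [-0.041  3.141  0.   ] F [-0.5  0.7 -0.3] w 17.6
146 15.94 [450.2 -31.9 145.5] [ 4.10e-02 -3.14e+00  1.00e-03] F [ 0.3 -0.1  0.4] w 18.2
140 16.21 [450.2 -31.9 139.6] [ 0.04  -3.141  0.   ] F [0.9 0.5 0.3] w 17.9
134 16.48 [450.2 -31.9 133.6] [ 0.041 -3.141  0.   ] F [-0.5 -0.8 -0.5] w 17.7
128 16.74 [450.2 -31.9 127.6] [ 0.041 -3.141  0.   ] F [ 0.5 -0.4 -0.8] w 17.8
122 17.01 [450.2 -31.9 121.6] [ 0.041 -3.141  0.   ] F [-0.5 -0.6 -0.6] w 17.6
116 17.27 [450.2 -31.9 115.6] [ 0.041 -3.141  0.   ] F [-0.5 -0.2 -0.5] w 17.8
110 17.54 [450.2 -31.9 109.6] [ 0.041 -3.141  0.   ] F [ 0.1 -0.1 -0.6] w 17.8
106 17.79 [450.3 -31.9 105.8] [ 0.041 -3.141  0.   ] F [ 0.4  0.2 -0.5] w 18.3
103 18.04 [450.4 -31.9 102.8] [ 0.041 -3.141  0.   ] F [ 0.3 -0.1 -0.3] w 17.6
100 18.29 [450.4 -31.9  99.8] [ 0.041 -3.141  0.   ] F [ 0.6  0.2 -1.4] w 17.7
```

```bash
python3 - <<'E'
from h import *
for z in [98,96,94,93,92,91.5,91,90.5,90,89.5,89,88]:
    bot.servo_line([450.4,-31.9,z],rate=20); bot.wait(.1); s=st(z)
    if s['force'][2]>20: print('firm');break
bot.wait(.5);st()
im=bot.grab_frame("side"); cv2.imwrite(f"pics/z6.png",cv2.resize(im[140:290,200:340],None,fx=4,fy=4,interpolation=cv2.INTER_CUBIC)[:,:,::-1])
cv2.imwrite("pics/s6.png",im[:,:,::-1])
E
```

```text
98 18.64 [450.7 -31.8  98.2] [-0.041  3.141  0.   ] F [ 0.9 -0.3  1.4] w 17.9
96 18.99 [450.6 -31.9  96.1] [-0.041  3.141  0.   ] F [0.4 0.5 2.7] w 17.7
94 19.34 [450.6 -31.9  94.1] [-0.041  3.141  0.   ] F [0.3 1.3 3.1] w 17.9
93 19.69 [450.5 -31.9  93.1] [-0.041  3.141  0.   ] F [ 0.1 -0.9  4.5] w 17.9
92 20.04 [450.6 -31.9  92.3] [-0.041  3.141  0.   ] F [ 0.  -0.2  6.9] w 17.8
91.5 20.39 [450.7 -31.9  92.2] [-0.041  3.141 -0.   ] F [-2.2  1.3 12.9] w 18.1
91 20.74 [450.7 -31.9  92.1] [-0.041  3.14  -0.   ] F [-4.7  2.3 18. ] w 17.8
90.5 21.09 [450.8 -31.9  92. ] [-0.042  3.14  -0.   ] F [-6.5  1.6 23.6] w 17.9
firm
 21.59 [450.8 -31.9  92. ] [-0.042  3.14  -0.   ] F [-6.7  2.5 24.1] w 17.8
```

View pics/z6.png

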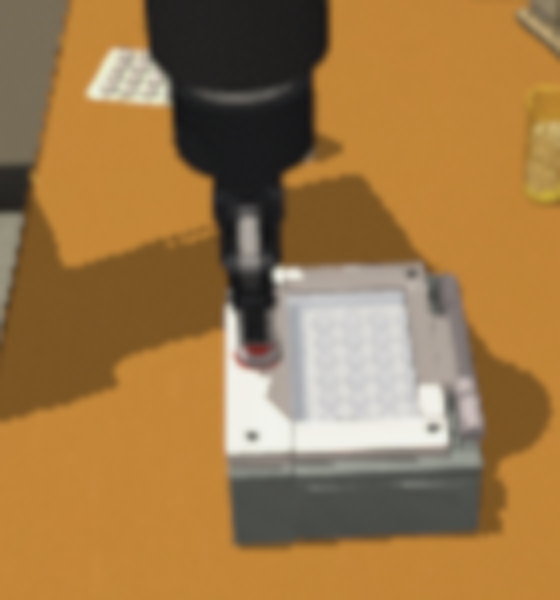

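View pics/s6.png

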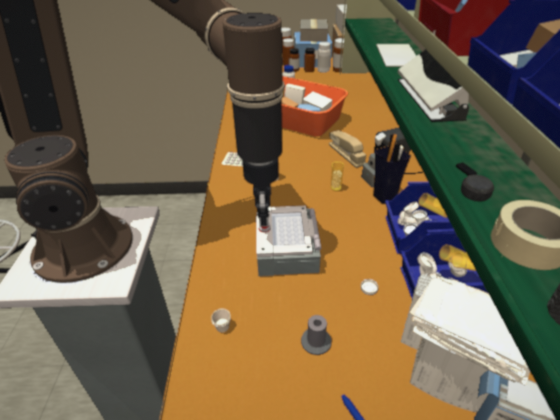

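The collar sits on the red ring at (258,355) in the zoom. The hard stop came at TCP z = 92.0, exactly the expected home height, with a steady 24 N push. I check the paper cups once from the top camera and hand in.

```bash
python3 - <<'E'
from h import *
cv2.imwrite("pics/t7.png",bot.grab_frame("top")[:,:,::-1]); st()
E
```

```text
21.69 [450.8 -31.9  92. ] [-0.042  3.14  -0.   ] F [-6.7  0.6 23.8] w 18.0
```

View pics/t7.png

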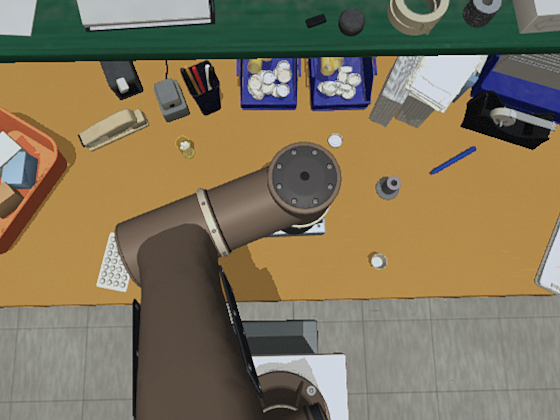

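The vial (185,147) and the small cup (378,261) are where they started. The paper cups are hidden beneath the high elbow, but they were standing in the earlier zoom at (295,110). Handing in.

```bash
python3 -c "
from cell import bot
print(bot.close_job())"
```

```text
the job is handed in; nothing more can be done
None
```

The lid is shut and the pin is pushed through the lid and base until its collar rests on the lid. I handed the job in at about 21.7 s with the arm still gripping the pin and pushing it down.

- **Lid:** I pushed it down its arc with shut fingers. It stopped at 72.9 mm (expected 73) under 14.7 N, and the picture showed it flat, before I touched the pin.
- **Pin:** It came straight up out of the holder and went into the holes with no side force. The plunger force rose to about 6.9 N as the collar came home.
- **Final hold:** The hard stop was at TCP z = 92.0 mm, the height expected with the collar home. The downward push held steady at about 24 N, with about 7 N of side force along x.
- **Other objects:** The last top picture shows the vial and the small cups where they started. The paper cups were hidden behind the arm in the last pictures. They were standing in the side view taken just before insertion, and the gripper did not go near them afterwards.

No check failed. The two cameras agreed to within about 3 mm, except for the small cup at about 4 mm.

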